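Open the drip valve of the youngest bulb tray

ROBOT

A 7-joint arm with a two-finger parallel gripper is mounted at the origin on the work surface. World frame = base frame: x ahead of the robot, y to its left, z up, the work surface at z = 0. Lengths are in mm, angles in rad, forces in N, time in s.
With the tool pointing down it reaches from about 375 to 925 mm from the base axis. Payload 3.1 kg.
Tool frame: the origin (TCP) lies at the very end of the fingers, on their centre line; the grasp point (between the pads) lies 19 mm behind it; z points along the fingers, y is the line along which they close (so a half turn about z gives the same grasp; the last joint's range is limited). The gripper opens to 85 mm and grips with 20 to 120 N. Pads are 22 mm wide; open, the fingers measure 114 mm over their backs; the gripper's body (76 mm by 85 mm) begins 54 mm behind the grasp point. The pads swing forward as they close: fully open they stand 13 mm farther back than shut.
Start: joints at [1.091, 0.383, 0.044, 1.598, -0.018, 1.161, -0.05], TCP at [242.204, -603.192, 231.269] pointing down, gripper open.
Joint ranges: [-2.61, 2.61], [-0.41, 2.15], [-1.48, 1.57], [0, 2.5], [-1.57, 4.71], [0.05, 1.97], [-2.85, 2.85]. Speed limits (rad/s): [2.79, 2.79, 3.14, 3.14, 3.14, 3.14, 3.14].

INTERFACE

Orientations are given as a unit quaternion [w, x, y, z].
In Python, from cell import manip gives the robot as it stands.
- The arm moves only by the shell command python3 -m pendant 'ROWS' [OPENING]. ROWS is JSON, a list of rows, each an object with "travel": the shift along the tool's x, y, z in cm, a list of three; "yaw": the turn about the tool's z in degrees. A call has 1 to 8 rows; each row shifts and turns the commanded pose from where the row before left it, along the tool's axes as they then stand; what a row does not reach is not made up. A row lasts 1/10 s, in which the tool goes at most 50 mm and 8.59 degrees, less where a joint would pass 70% of its speed; a pose out of reach is approached as far as the arm can. A call is refused whole if a number of a shift passes 5 or a number of a turn 8.59, either way. A call with a gripper value outside its range is refused whole. OPENING is the closure in counts, from 0 (fully open) to 255 (shut), set as the call begins (- or left out, the last holds). The fingers move at their own pace and stop on an object; the grip force is fixed at half the most. Time passes only in rows, so rows that do not move let the fingers close. It gives the time, the measured TCP pose, the force, the opening and the grip force at its end, in the units of the state.
- manip.get_state(): the state, without advancing time (a new reading comes with each control period).
- manip.capture(name): name is "side" or "top" or "wrist"; returns a dict with "pixels" (420x560x3 uint8, red, green, blue), "range_z" (420x560 float32, mm along the optical axis (not along the pixel's ray), 0 where there is no reading), "intrinsics" (3x3 intrinsics, pixels), "rvec" (rotation vector, rad) and "tvec" (3), from world to camera coordinates, as OpenCV has them; the wrist camera has in their place "hand_eye" (4x4, takes a point from camera to tool coordinates, whose origin is the TCP and whose axes are the flange's). Camera axes: x right, y down, z forward; pixel columns grow to the right and rows downward; lengths in mm; the calibration is good to about 2 mm. A picture is of the moment at which its call begins: read the wrist's pose just before it.
- manip.sign_off(): hands the job in; it is judged then, once.
The state is a dict: "clock": time; "joint_pos": joint angles; "qvel": joint speeds; "joint_torque": joint torques, N m; "position": TCP position; "tcp_rot": TCP orientation; "contact_force": force on the tool from outside, world axes, zero at the start; "torque": the same for the moment, N m; "width": opening from 0.0 (shut) to 1.0 (fully open); "grasp_force": force on a finger pad.
Only numpy, scipy, OpenCV 4.12 (cv2) and the standard library are available. Lean on these libraries where they do the work, as an engineer would, in place of code of your own. Each camera call takes 0.05 s, during which the arm holds its last target. There are 200 camera calls.

TASK

Three trays of sprouting bulbs stand on the bench, each with its own push-down drip valve at its far end. Water the tray whose shoots are shortest: with closed fingertips, gently push its white plunger straight down until it is fully home, then withdraw. Leave the other two plungers, the trays, all the shoots, the pot, the bottle and the loose bulb undisturbed, and do not grasp or lift anything.

Things in the scene. Friction and masses are not known exactly. Their poses are not given: they have to be found in the camera images.
- tray_short: Teal tray with the shortest shoots (16-22 mm above the soil, tips up to z 76 mm). Loose, 2-3 kg, 200 (x) x 130 (y) x 65 mm high, soil at 54 mm; left/middle/right place varies, yaw within 0.25 rad. Origin: centre of the underside, z up. Its valve block, grey, 44 x 44 x 75 mm high, is fixed on the +x end (away from the robot), centred 122 mm from the origin.
- shoots_short: The twelve pale yellow shoots of tray_short, 12 mm thick, fixed in its soil; they stand between -75 and +50 mm along the tray's x and within 50 mm either side of its middle. Origin: same as the tray's. Delicate: not to be touched.
- plunger_short (a joint): Travel of the valve plunger of tray_short, in m: 0 = fully up (shut), 0.012 = fully down on its hard stop (open). It starts 0 to 3 mm down. Moves straight down, takes about 4 N, has no spring and stays where it is left.
- cap_short (a point): Centre of the top face of the plunger of tray_short: a flat round white cap, 32 mm across and 9 mm thick, standing above the grey valve block. 104 mm above the tray's underside with the plunger fully up, 92 mm fully down. Sprung: once the plunger is on its stop, the cap alone gives up to 5 mm more under 6 to 13 N and comes back. z up.
- tray_mid: Teal tray with middle-sized shoots (44-52 mm above the soil, tips up to z 106 mm). Loose, 2-3 kg, 200 (x) x 130 (y) x 65 mm high, soil at 54 mm; left/middle/right place varies, yaw within 0.25 rad. Origin: centre of the underside, z up. Its valve block, grey, 44 x 44 x 75 mm high, is fixed on the +x end (away from the robot), centred 122 mm from the origin.
- shoots_mid: The twelve pale yellow shoots of tray_mid, 12 mm thick, fixed in its soil; they stand between -75 and +50 mm along the tray's x and within 50 mm either side of its middle. Origin: same as the tray's. Delicate: not to be touched.
- plunger_mid (a joint): Travel of the valve plunger of tray_mid, in m: 0 = fully up (shut), 0.012 = fully down on its hard stop (open). It starts 0 to 3 mm down. Moves straight down, takes about 4 N, has no spring and stays where it is left.
- cap_mid (a point): Centre of the top face of the plunger of tray_mid: a flat round white cap, 32 mm across and 9 mm thick, standing above the grey valve block. 104 mm above the tray's underside with the plunger fully up, 92 mm fully down. Sprung: once the plunger is on its stop, the cap alone gives up to 5 mm more under 6 to 13 N and comes back. z up.
- tray_tall: Teal tray with the tallest shoots (82-92 mm above the soil, tips up to z 146 mm). Loose, 2-3 kg, 200 (x) x 130 (y) x 65 mm high, soil at 54 mm; left/middle/right place varies, yaw within 0.25 rad. Origin: centre of the underside, z up. Its valve block, grey, 44 x 44 x 75 mm high, is fixed on the +x end (away from the robot), centred 122 mm from the origin.
- shoots_tall: The twelve pale yellow shoots of tray_tall, 12 mm thick, fixed in its soil; they stand between -75 and +50 mm along the tray's x and within 50 mm either side of its middle. Origin: same as the tray's. Delicate: not to be touched.
- plunger_tall (a joint): Travel of the valve plunger of tray_tall, in m: 0 = fully up (shut), 0.012 = fully down on its hard stop (open). It starts 0 to 3 mm down. Moves straight down, takes about 4 N, has no spring and stays where it is left.
- cap_tall (a point): Centre of the top face of the plunger of tray_tall: a flat round white cap, 32 mm across and 9 mm thick, standing above the grey valve block. 104 mm above the tray's underside with the plunger fully up, 92 mm fully down. Sprung: once the plunger is on its stop, the cap alone gives up to 5 mm more under 6 to 13 N and comes back. z up.
- pot: Bystander: empty terracotta cup-shaped pot, 76 mm across, 70 mm high, loose. Origin: centre of the underside.
- feed: Bystander: white plant-feed bottle, 56 mm across, 140 mm high, loose. Origin: centre of the underside.
- bulb: Bystander: brown loose bulb, 50 mm across, 52 mm high. Origin: centre of the underside.

How it is judged (in metres and radians):
At the end, for the whole second after the job is handed in: The plunger of the tray with the shortest shoots is down by at least 10.5 of its 12 mm; the other two caps have moved less than 4 mm, all trays less than 12 mm, the pot, bottle and bulb less than 20 mm and stand still and upright (within 0.1 rad) (value of joint plunger_short above 0.0105 m and distance of each of cap_mid, cap_tall from where it was at the start of the episode below 0.004 m and distance of each of tray_short, tray_mid, tray_tall from where it was at the start of the episode below 0.012 m and angle between each of tray_short, tray_mid, tray_tall, pot, feed, bulb's own z axis and vertical below 0.1 rad and distance of each of pot, feed, bulb from where it was at the start of the episode below 0.02 m and linear speed of each of pot, feed, bulb, tray_short below 0.02 m/s); the robot touches nothing.
It fails at once if the plunger of either other tray is pushed (distance of any of cap_mid, cap_tall from where it was at the start of the episode above 0.004 m).
It fails at once if a tray is shoved, lifted or tipped (more than 12 mm or 0.1 rad) (distance of any of tray_short, tray_mid, tray_tall from where it was at the start of the episode above 0.012 m or angle between any of tray_short, tray_mid, tray_tall's own z axis and vertical above 0.1 rad).
It fails at once if shoots are touched with more than 1 N (contact force between any of the fingers, the arm and shoots_short above 1 N or contact force between any of the fingers, the arm and shoots_mid above 1 N or contact force between any of the fingers, the arm and shoots_tall above 1 N).
It fails at once if the tray or its plunger is struck or pressed with more than 40 N at the fingertips (contact force between any of the fingers, the arm and tray_short above 40 N or contact force between any of the fingers, the arm and tray_mid above 40 N or contact force between any of the fingers, the arm and tray_tall above 40 N).
It fails at once if the pot, bottle or loose bulb is moved by more than 20 mm, lifted or knocked over (distance of any of pot, feed, bulb from where it was at the start of the episode above 0.02 m or angle between any of pot, feed, bulb's own z axis and vertical above 0.3 rad).
It also fails if it takes over 32 s, if anything falls off the work surface, if the arm or the gripper's body presses on something with over 40 N, if the wrist force passes 120 N, or if a joint passes its speed limit or range.

## Working session

There is one attempt and no reset: what is moved stays moved. The work goes in short steps, Python scripts to look and compute and a shell command to move; the robot and the scene stay as the last step left them, time stands still between calls to the robot, and variables do not carry over. Pictures are saved under pics/ and viewed, at most 10 in all, crops included, and the job is handed in when it is done.

```bash
mkdir -p pics; python3 - <<'E'
from cell import manip
import cv2,pickle,numpy as np
s=manip.get_state();print(s['clock'],s['position'],s['tcp_rot'],s['width'],s['contact_force'])
d={n:manip.capture(n) for n in('top','side')}
pickle.dump(d,open('d.pkl','wb'))
for n in d: cv2.imwrite(f'pics/{n}1.png',d[n]['pixels'][:,:,::-1]);print(n,d[n]['intrinsics'],d[n]['rvec'],d[n]['tvec'])
E
```

```text
0.0 [ 241.8286809  -602.31180531  229.86612929] [-1.29333222e-03  9.81824419e-01  1.89786831e-01 -3.09518580e-04] 1.0031174778491425 [-0.83409943  0.46181644  0.56376853]
top [[428.33592676   0.         275.09193579]
 [  0.         428.33592676 206.79730164]
 [  0.           0.           1.        ]] [ 2.21578669 -1.96719834  0.22647301] [-66.92945828 593.75127582 817.03818864]
side [[453.01920992   0.         275.80471981]
 [  0.         453.01920992 211.74209458]
 [  0.           0.           1.        ]] [ 2.17503814 -0.23930427  0.12531521] [-567.24308232  146.71470122 1004.19540519]
```

View pics/top1.png

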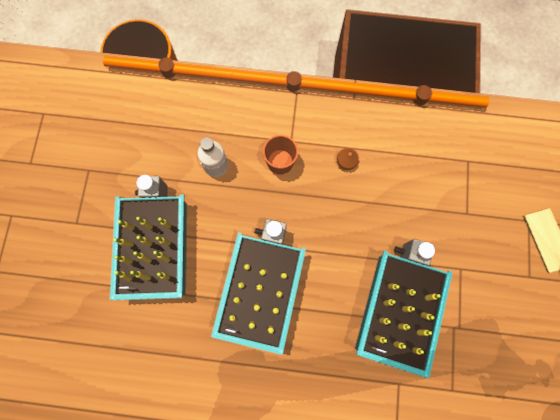

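View pics/side1.png

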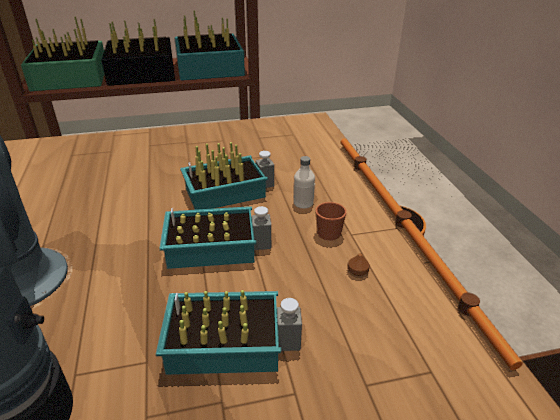

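The top view shows three trays with caps near (146,184), (275,230) and (426,251). The bottle is at (211,155), the pot at (281,153) and the bulb at (347,159). In the side view the middle tray has the shortest shoots, with its cap at about (261,214). Next I'll measure the caps in both views, using depth and heights.

```bash
cat > h.py <<'E'
import cv2,numpy as np
def blob(c,u,v,r=14):
    hsv=cv2.cvtColor(c['pixels'],cv2.COLOR_RGB2HSV)
    m=((hsv[...,1]<45)&(hsv[...,2]>195)).astype(np.uint8)
    w=np.zeros_like(m);w[v-r:v+r,u-r:u+r]=1;m&=w
    n,l,s,ce=cv2.connectedComponentsWithStats(m)
    i=1+np.argmax(s[1:,4]);return ce[i],s[i],l==i
def ray(c,p):
    R=cv2.Rodrigues(c['rvec'])[0];K=c['intrinsics']
    return -R.T@c['tvec'],R.T@np.linalg.inv(K)@[p[0],p[1],1]
def plane(c,p,z):
    o,d=ray(c,p);return o+d*(z-o[2])/d[2]
def depth(c,p,z): o,d=ray(c,p);return o+d*z
def proj(c,P): return cv2.projectPoints(np.float64([P]),c['rvec'],c['tvec'],c['intrinsics'],None)[0].ravel()
E
python3 - <<'E'
import pickle;from h import *
d=pickle.load(open('d.pkl','rb'));np.set_printoptions(precision=1,suppress=True)
for k,(a,b) in {'tall':((146,184),(265,156)),'short':((275,230),(261,214)),'mid':((426,251),(290,306))}.items():
    c=d['top'];p,s,m=blob(c,*a);z=np.median(c['range_z'][m]);
    P=plane(c,p,102);print(k,'top',p,s,'pl',P,'dep',depth(c,p,z),'side reproj',proj(d['side'],P))
    q,s2,m2=blob(d['side'],*b,12);print('  side',q,s2,'dep',depth(d['side'],q,np.median(d['side']['range_z'][m2])))
c=d['top']
for n,uv,h in (('bottle top',(207,145),140),('pot',(281,145),70),('bulb',(347,157),50)):
    print(n,plane(c,uv,h),depth(c,uv,c['range_z'][uv[1],uv[0]]))
# teal tray rims -> yaw
hsv=cv2.cvtColor(c['pixels'],cv2.COLOR_RGB2HSV);m=cv2.inRange(hsv,(80,90,80),(100,255,255))
for k in cv2.findContours(m,cv2.RETR_EXTERNAL,cv2.CHAIN_APPROX_NONE)[0]:
    if cv2.contourArea(k)>2000:
        W=np.array([plane(c,x,65)[:2] for x in k[:,0]],np.float32);print('tray',cv2.minAreaRect(W))
E
```

```text
tall top [144.8 183.2] [137 175  21  20 242] pl [607.1 268.9 102. ] dep [607.3 269.2 101. ] side reproj [263.9 153.2]
  side [264.4 152.9] [259 151  11   5  45] dep [608.5 269.8 102.3]
short top [272.7 229.9] [262 220  23  23 308] pl [543.    2.2 102. ] dep [543.4   2.2  99.4] side reproj [259.5 209.3]
  side [260.4 209.8] [254 206  13   8  76] dep [544.9   0.7 101.4]
mid top [426.  249.6] [418 242  17  16 211] pl [ 539.7 -297.9  102. ] dep [ 539.4 -297.4  103.5] side reproj [289.6 304. ]
  side [289.1 303.8] [281 298  17  13 168] dep [ 538.7 -298.   102.6]
bottle top [688.5 149.1 140. ] [688.4 149.1 140.2]
pot [732.9   7.3  70. ] [750.1   8.7  25.8]
bulb [ 730.2 -137.4   50. ] [ 732.2 -138.1   44.7]
tray ((417.92633056640625, -273.28759765625), (142.86233520507812, 209.70010375976562), 79.18488311767578)
tray ((422.92791748046875, 14.639404296875), (140.26284790039062, 206.9520721435547), 83.40843963623047)
```

```bash
python3 - <<'E'
import pickle;from h import *
d=pickle.load(open('d.pkl','rb'));np.set_printoptions(precision=1,suppress=True)
for n,(u,v) in (('top',(275,230)),('side',(261,212))):
    c=d[n];P=np.array([depth(c,(x,y),c['range_z'][y,x]) for y in range(v-20,v+20) for x in range(u-20,u+20)])
    for lo in (88,94,98):
        Q=P[(P[:,2]>lo)&(P[:,2]<110)&(P[:,0]>510)];print(n,lo,len(Q),Q.mean(0),np.median(Q[:,2]),Q.min(0),Q.max(0))
    x=cv2.resize(c['pixels'][v-30:v+30,u-30:u+30,::-1],(360,360),interpolation=0)
    d[n+'i']=x
cv2.imwrite('pics/crop.png',np.hstack([d['topi'],d['sidei']]))
E
```

```text
top 88 203 [546.4   0.2 101.7] 101.77353127844128 [531.2 -14.5  95.7] [561.7  16.  105.8]
top 94 203 [546.4   0.2 101.7] 101.77353127844128 [531.2 -14.5  95.7] [561.7  16.  105.8]
top 98 199 [546.6   0.2 101.8] 101.82443402941601 [531.2 -14.5  98. ] [561.7  16.  105.8]
side 88 121 [544.5  -1.8  99.8] 100.54033906916015 [529.8 -15.3  93.2] [560.7  16.9 103.9]
side 94 116 [544.6  -1.6 100. ] 100.60327132306952 [529.8 -15.3  94.6] [560.7  16.9 103.9]
side 98 97 [545.    0.1 100.8] 100.89814659489787 [529.8 -14.1  98.1] [560.7  16.9 103.9]
```

View pics/crop.png

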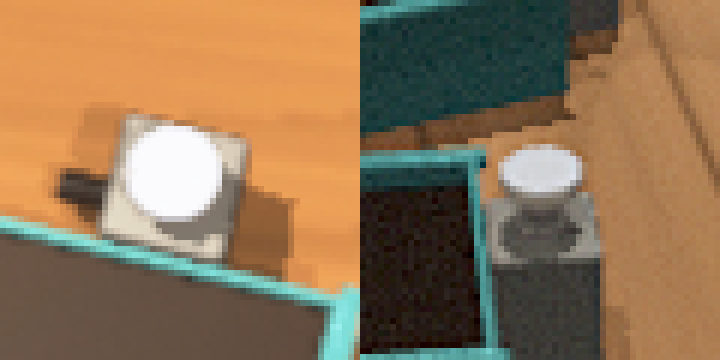

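The crop shows the short tray's cap cleanly in both views. The centre is about (545.5, 0) with its top at about z 101.5 and a 31 mm extent, which matches the given sizes. I'll close the fingers and travel over at z ≈ 230, which clears everything.

```bash
python3 -m pendant '[{"travel":[3,-2.7,0],"yaw":0},{"travel":[3,-2.7,0],"yaw":0},{"travel":[3,-2.7,0],"yaw":0},{"travel":[3,-2.7,0],"yaw":0},{"travel":[3,-2.7,0],"yaw":0},{"travel":[3,-2.7,0],"yaw":0},{"travel":[3,-2.7,0],"yaw":0},{"travel":[3,-2.7,0],"yaw":0}]' 255
cat > w.py <<'E'
from cell import manip
import numpy as np,sys
from scipy.spatial.transform import Rotation as R
s=manip.get_state();w,x,y,z=s['tcp_rot'];r=R.from_quat([x,y,z,w]).as_matrix()
t=np.array(eval(sys.argv[1]));np.set_printoptions(precision=2,suppress=True)
print(s['clock'],s['position'],s['width'],s['contact_force'],'tool z',r[:,2],'need cm',r.T@(t-s['position'])/10)
E
python3 w.py 545.5,0,160
```

```text
clock: 0.9
position: [384.5, -311.5, 230.9]
tcp_rot: [-0.0, 0.982, 0.19, -0.0]
contact_force: [-0.3, 0.1, 0.2]
width: -0.002
grasp_force: 0.0
0.9 [ 384.54 -311.53  230.88] -0.0016045472440180113 [-0.31  0.12  0.25] tool z [-0.  0. -1.] need cm [ 26.55 -22.91   7.09]
```

```bash
python3 -m pendant '[{"travel":[3.3,-2.9,0],"yaw":0},{"travel":[3.3,-2.9,0],"yaw":0},{"travel":[3.3,-2.9,0],"yaw":0},{"travel":[3.3,-2.9,0],"yaw":0},{"travel":[3.3,-2.9,0],"yaw":0},{"travel":[3.3,-2.8,0],"yaw":0},{"travel":[3.3,-2.8,0],"yaw":0},{"travel":[3.4,-2.8,0],"yaw":0}]'
python3 -m pendant '[{"travel":[0,0,2],"yaw":0},{"travel":[0,0,3],"yaw":0},{"travel":[0,0,2],"yaw":0},{"travel":[0,0,2],"yaw":0},{"travel":[0,0,1],"yaw":0},{"travel":[0,0,0],"yaw":0},{"travel":[0,0,0],"yaw":0}]'
python3 w.py 545.5,0,101.5
python3 - <<'E'
from cell import manip
import cv2
from h import *
t=manip.capture('top')['pixels'];s=manip.capture('side')['pixels']
f=lambda i,u,v:cv2.resize(i[v-50:v+50,u-50:u+50,::-1],(400,400),interpolation=1)
cv2.imwrite('pics/over.png',np.hstack([f(t,275,230),f(s,261,200)]))
E
```

```text
clock: 1.7
position: [545.1, -0.8, 230.9]
tcp_rot: [0.0, 0.982, 0.19, -0.0]
contact_force: [1.0, 0.4, 0.8]
width: 0.0
grasp_force: 0.0
clock: 2.4
position: [545.4, -2.1, 131.7]
tcp_rot: [0.0, 0.982, 0.19, 0.0]
contact_force: [0.7, 0.2, 1.1]
width: -0.003
grasp_force: 0.0
2.4 [545.35  -2.06 131.72] -0.0031894887856442665 [0.75 0.2  1.12] tool z [ 0.  0. -1.] need cm [ 0.09 -0.19  3.02]
```

View pics/over.png

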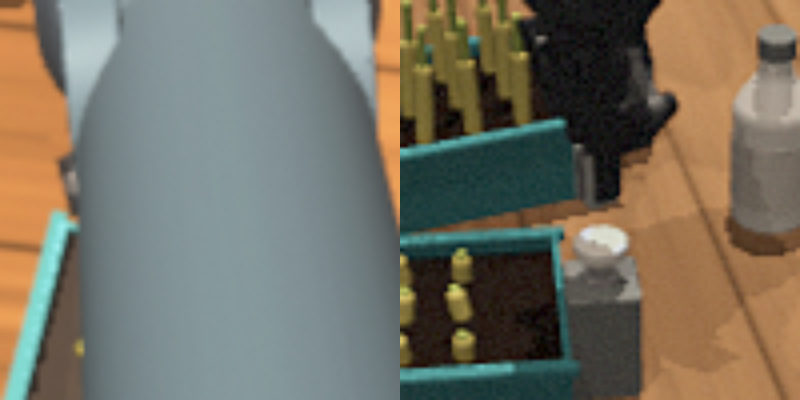

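In the side crop the closed fingertips at (600,195) sit right above the cap at (603,240). I'll go down gently.

```bash
python3 -m pendant '[{"travel":[0.1,-0.2,0.8],"yaw":0},{"travel":[0,0,1],"yaw":0},{"travel":[0,0,0.5],"yaw":0},{"travel":[0,0,0.2],"yaw":0},{"travel":[0,0,0],"yaw":0},{"travel":[0,0,0],"yaw":0}]'
python3 -m pendant '[{"travel":[0,0,0.2],"yaw":0},{"travel":[0,0,0.2],"yaw":0},{"travel":[0,0,0.2],"yaw":0},{"travel":[0,0,0],"yaw":0},{"travel":[0,0,0],"yaw":0}]'
```

```text
clock: 3.1
position: [545.3, 0.2, 106.3]
tcp_rot: [-0.0, 0.982, 0.19, 0.0]
contact_force: [-1.0, 0.1, -1.0]
width: 0.001
grasp_force: 0.0
clock: 3.6
position: [545.5, 0.1, 100.5]
tcp_rot: [0.0, 0.982, 0.19, 0.0]
contact_force: [-0.0, -0.6, 1.7]
width: 0.002
grasp_force: 0.7
```

```bash
python3 -m pendant '[{"travel":[0,0,0.1],"yaw":0},{"travel":[0,0,0.1],"yaw":0},{"travel":[0,0,0.1],"yaw":0},{"travel":[0,0,0.1],"yaw":0}]'
python3 -m pendant '[{"travel":[0,0,0.1],"yaw":0},{"travel":[0,0,0.1],"yaw":0},{"travel":[0,0,0.1],"yaw":0},{"travel":[0,0,0],"yaw":0}]'
python3 -m pendant '[{"travel":[0,0,0.1],"yaw":0},{"travel":[0,0,0.1],"yaw":0},{"travel":[0,0,0],"yaw":0},{"travel":[0,0,0],"yaw":0}]'
```

```text
clock: 4.0
position: [545.5, 0.1, 96.4]
tcp_rot: [0.0, 0.982, 0.19, 0.0]
contact_force: [-0.7, -0.2, 4.0]
width: 0.004
grasp_force: 1.8
clock: 4.4
position: [545.5, 0.1, 93.2]
tcp_rot: [0.0, 0.982, 0.19, 0.0]
contact_force: [-0.0, -0.7, 2.1]
width: 0.001
grasp_force: 1.2
clock: 4.8
position: [545.5, 0.2, 91.8]
tcp_rot: [0.0, 0.982, 0.19, 0.0]
contact_force: [-1.2, -0.4, 6.5]
width: 0.001
grasp_force: 3.1
```

Force is rising and we are near the stop. I'll press a little into the cap spring to confirm.

```bash
python3 -m pendant '[{"travel":[0,0,0.1],"yaw":0},{"travel":[0,0,0],"yaw":0},{"travel":[0,0,0],"yaw":0}]'
python3 -m pendant '[{"travel":[0,0,0.1],"yaw":0},{"travel":[0,0,0],"yaw":0},{"travel":[0,0,0],"yaw":0}]'
```

```text
clock: 5.1
position: [545.5, 0.2, 91.0]
tcp_rot: [0.0, 0.982, 0.19, 0.0]
contact_force: [0.1, -1.0, 7.4]
width: 0.003
grasp_force: 3.7
clock: 5.4
position: [545.5, 0.1, 90.2]
tcp_rot: [0.0, 0.982, 0.19, 0.0]
contact_force: [-2.0, 0.2, 9.1]
width: 0.002
grasp_force: 4.3
```

The force climbs from 6.5 to 9.1 N between z 91.8 and 90.2, which is the cap spring working on the hard stop. The plunger is home, so I'll withdraw straight up and then move aside to check.

```bash
python3 -m pendant '[{"travel":[0,0,-0.3],"yaw":0},{"travel":[0,0,-0.7],"yaw":0},{"travel":[0,0,-2],"yaw":0},{"travel":[0,0,-3],"yaw":0},{"travel":[0,0,-3],"yaw":0},{"travel":[0,0,-3],"yaw":0},{"travel":[0,0,-2],"yaw":0}]'
python3 -m pendant '[{"travel":[-2,2,0],"yaw":0},{"travel":[-3,2.7,0],"yaw":0},{"travel":[-3,2.7,0],"yaw":0},{"travel":[-3,2.7,0],"yaw":0},{"travel":[-3,2.7,0],"yaw":0},{"travel":[-2,1.8,0],"yaw":0},{"travel":[0,0,0],"yaw":0},{"travel":[0,0,0],"yaw":0}]'
python3 - <<'E'
from cell import manip
import cv2,pickle
from h import *
np.set_printoptions(precision=1,suppress=True)
d=pickle.load(open('d.pkl','rb'));n=manip.capture('side');t=manip.capture('top')
for k,(u,v) in dict(short=(261,214),tall=(265,156),mid=(290,306)).items():
  for c in (d['side'],n):
    P=np.array([depth(c,(x,y),c['range_z'][y,x]) for y in range(v-16,v+16) for x in range(u-16,u+16)])
    Q=P[(P[:,2]>86)&(P[:,2]<108)&(P[:,0]>510)];print(k,blob(c,u,v,12)[0],len(Q),np.percentile(Q[:,2],[50,75]))
cv2.imwrite('pics/end.png',np.hstack([t['pixels'][100:400,100:460,::-1],n['pixels'][100:400,130:400,::-1]]))
E
```

```text
clock: 6.1
position: [545.3, 0.4, 231.0]
tcp_rot: [0.0, 0.982, 0.19, 0.001]
contact_force: [-0.4, 0.7, 0.1]
width: 0.001
grasp_force: 0.0
clock: 6.9
position: [450.3, -195.0, 228.6]
tcp_rot: [-0.001, 0.982, 0.189, -0.0]
contact_force: [-0.1, 0.7, -0.7]
width: 0.001
grasp_force: 0.0
short [260.4 209.8] 121 [100.5 101.5]
short [260.7 213.2] 105 [91.1 91.9]
tall [264.4 152.9] 74 [101.2 102.7]
tall [264.4 152.9] 73 [101.8 102.5]
mid [289.1 303.8] 229 [102.3 103.2]
mid [289.1 303.9] 231 [102.3 103.2]
```

View pics/end.png

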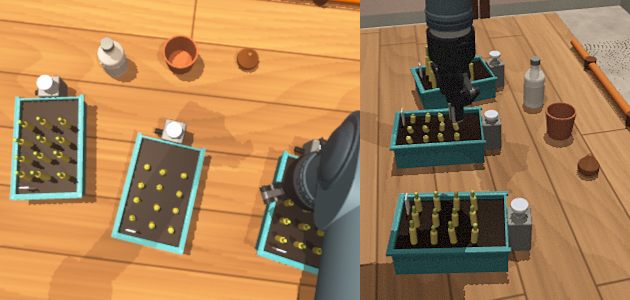

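The short tray's cap is now at z ≈ 91.5, which is fully home. The other caps are unmoved, and the trays, pot, bottle and bulb are where they were, with the arm clear above.

```bash
python3 -c "
from cell import manip
print(manip.sign_off())"
```

```text
the job is handed in; nothing more can be done
None
```

The middle tray, which has the shortest shoots, is watered: its cap now sits at about z 91.5 mm, fully home; the other two caps measured unmoved, everything else looked in place in the final pictures, and the job is handed in (no verdict was returned).

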